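# Make up two field test kits in foam-lined trays

### The arm

A 6-joint arm with a two-finger parallel gripper is mounted at the origin on a cart in front of the work surface, level with it; the furniture and walls round the work are solid. World frame = base frame: x ahead of the robot, y to its left, z up, the work surface at z = 0. Lengths are in m, angles in rad, forces in N, time in s.
With the tool pointing down it reaches from about 0.2 to 0.875 m from the base axis. Payload 3.4 kg.
Tool frame: the origin (TCP) lies at the very end of the fingers, on their centre line; the grasp point (between the pads) lies manip.pinch_z behind it (manip.pinch_z is the distance from the TCP to the grasp point, in m); z points along the fingers, y is the line along which they close (so a half turn about z gives the same grasp; the last joint's range is limited). The gripper opens to 94 mm and grips with 3 to 60 N. Pads are 16 mm wide; open, the fingers measure 119 mm over their backs; the gripper's body (75 mm by 177 mm) begins 78 mm behind the grasp point.
Start: joints at [1.011, 0.276, 1.505, -0, 1.361, -0.121], TCP at [0.244, 0.521, 0.205] pointing down, gripper open.
Joint ranges: [-2.89, 2.89], [-0.75, 2.08], [0.22, 2.7], [-1.18, 4.32], [0.11, 2.71], [-2.7, 2.7]. Speed limits (rad/s): [2.57, 2.57, 3.14, 3.14, 3.14, 3.14].

### API

Orientations are given as a unit quaternion [x, y, z, w].
In Python, from cell import status, eyes, finish_job, manip gives the robot as it stands.
- The arm moves only by the tool drive_tool, never from a script. Its argument "targets" is a list of rows, each a list of 4 numbers: the shift along the world's x, y, z in cm, then the turn about the world's z in rad. A call has 1 to 12 rows; each row shifts and turns the commanded pose from where the row before left it; what a row does not reach is not made up. A row lasts 1/12 s, in which the tool goes at most 41.7 mm and 7.16 degrees, less where a joint would pass 70% of its speed; a pose out of reach is approached as far as the arm can. A call with a gripper value outside its range is refused whole. "gripper" is the finger opening in cm, from 0 to 9.4, set as the call begins (left out, the last holds). The fingers move at their own pace and stop on an object; "newtons" is the grip in N (left out, the last holds). Time passes only in rows, so rows that do not move let the fingers close. It gives the time, the measured TCP pose, the force, the opening and the grip force at its end, in the units of the state.
- status.get_state(): the state, without advancing time (a new reading comes with each control period).
- eyes.grab_frame(name): name is "scene" or "top" or "wrist"; returns the picture (420x560x3 uint8, red, green, blue); there is no depth.
- eyes.get_calibration(name): a dict with "camera_matrix" (3x3 intrinsics, pixels), "origin" and "attitude" of the camera in the world. Camera axes: x right, y down, z forward; pixel columns grow to the right and rows downward; lengths in m; the calibration is good to about 2 mm. A picture is of the moment at which its call begins: read the wrist's pose just before it. get_calibration takes no time and is no camera call; for the wrist camera it gives the pose at the moment of the call.
- finish_job(): hands the job in; it is judged then, once.
Trained networks look in the newest picture that a camera, given by its name, has taken for a name from the list of things; names that differ only in an ending like _2 or _b are one class to them, and where a whole thing is asked for, a point or a joint stands for the part that bears it (a point fixed in the world has none). Each returns a list of dicts, best first, with "score" (0 to 1); they miss things now and then, are a little off and sometimes report something else, mostly with a low value. They report only what shows in the picture. A call takes as long as a camera call. They do not tell look-alikes from the thing itself.
- eyes.cut_out(name, camera): "region" (420x560 bool, what is visible of it) and "bbox" ([centre column, centre row, width, height] in pixels, round what is visible of it).
- eyes.landmark_of(name, camera): "at" ([column, row] in pixels: a listed point, or the origin of a listed thing).
The state is a dict: "time_s": time; "qpos": joint angles; "qd": joint speeds; "effort": joint torques, N m; "ee_pos": TCP position; "ee_rot": TCP orientation; "contact_force": force on the tool from outside, world axes, zero at the start; "wrist_torque": the same for the moment, N m; "grip_width": finger opening in m; "gripper_force": force on a finger pad.
Only numpy, scipy, OpenCV 4.12 (cv2) and the standard library are available. Lean on these libraries where they do the work, as an engineer would, in place of code of your own. Each camera call takes 0.05 s, during which the arm holds its last target. There are 200 camera calls.

### The job

Make up the two field test kits. The orange tray gets the green dropper bottle and the dark bottle with the white cap; the grey tray gets the brown dropper bottle (it was left in the orange tray last time, so move it over), the clear bottle with the blue cap, and the marker, laid flat in its groove. Seat each one fully home in the foam cut-out made for it, bottles upright and never tipped over, and leave the red-capped bottle where it stands.

Things in the scene. Friction and masses are not known exactly. Their poses are not given: they have to be found in the camera images.
- orange_tray: Fixed tray, orange rim, 110 (x) x 200 (y) x 37 mm, an 18 mm lug on each short end; origin centre of underside. Black foam, top at z 34 mm, with round cut-outs (4 mm bevel) down to the orange floor at z 4: small, 50 across, centre x 0, y +50 mm (tray frame), for a dropper bottle, holds the brown one at the start; large, 75 across, centre x 0, y -42, for the dark bottle.
- grey_tray: Fixed tray, grey rim, 160 (x) x 200 (y) x 37 mm; origin centre of underside. Black foam, top z 34 mm. Round cut-outs (4 mm bevel) to the pale floor at z 4: small, 50 across, x 35, y 50, for a dropper; large, 67 across, x 35, y -40, for the blue-cap bottle. Marker groove 34 (x) x 156 (y), centre x -41, y 0, pale floor z 22; a finger notch 66 (x) x 40 (y) crosses its middle, down to z 4.
- brown_dropper: Brown glass dropper bottle with black collar and orange rubber bulb, 60 g; body 37 mm across up to 49 mm high, black collar 24 mm across from 49 to 62 mm (grip here), bulb 14 mm across up to 86 mm; round; origin at the centre of its underside, z up. Starts standing in the orange tray's small cut-out and belongs in the grey tray's small cut-out.
- green_dropper: Green glass dropper bottle with black collar and orange rubber bulb, same size as the brown one: body 37 mm across up to 49 mm high, collar 24 mm across from 49 to 62 mm (grip here), bulb 14 mm across up to 86 mm; 60 g; origin at the centre of its underside, z up. Belongs in the orange tray's small cut-out.
- dark_bottle: Plastic bottle with dark grey body and ribbed white cap, 140 g; body 61 mm across up to 105 mm high, cap 46 mm across from 105 to 126 mm (grip here); origin at the centre of its underside, z up. Belongs in the orange tray's large cut-out.
- blue_cap_bottle: Clear glass bottle with blue screw cap, 130 g; body 54 mm across up to 83 mm high, cap 43 mm across from 83 to 104 mm (grip here); origin at the centre of its underside, z up. Belongs in the grey tray's large cut-out.
- marker_mid (a point): Middle of the white marker pen with black cap, 135 mm long, 16 to 17 mm thick, 16 g, lying on the worktop: this point is on its axis at half length, 8 mm above what it lies on; its y axis runs along the marker. Belongs in the grey tray's groove, either way round.
- red_cap_bottle: Small brown bottle with a tall red cap, 40 mm across and 92 mm high; origin at the centre of its underside, z up. Belongs to no kit: it stays where it stands.
- blender: Silver countertop blender, fixed, only an obstacle: about 180 mm across at the foot and 360 mm tall, with a black knob at its foot towards the robot; origin at the centre of its underside.
Mind the look-alikes: they are no part of the job. Leave any yellow look-alike of the blue_cap_bottle alone. Leave any purple look-alike of the green_dropper alone.

How it is judged:
By the outcome, as a careful person would: the job done as asked, in the order asked, and still so for the second after the job is handed in, with the robot touching nothing.
It also fails if it takes over 144 s, if anything falls off the work surface, if the arm or the gripper's body presses on something with over 40 N, if the wrist force passes 120 N, or if a joint passes its speed limit or range.

## Working session

There is one attempt and no reset: what is moved stays moved. The work goes in short steps, Python scripts to look and compute and a tool call to move; the robot and the scene stay as the last step left them, time stands still between calls to the robot, and variables do not carry over. Pictures are saved under pics/ and viewed, at most 14 in all, crops included, and the job is handed in when it is done.

Besides the shell and the picture viewer there is one more tool, called after "Emit:" as name(argument=value, ...), one argument or row to a line, values as JSON. drive_tool: Moves the arm, as the interface text tells. Its arguments: {"type":"object","properties":{"targets":{"type":"array"},"gripper":{"type":"number"},"newtons":{"type":"number"}},"required":["targets"]}

```bash
mkdir -p pics; ls; cat > h.py <<'E'
import numpy as np, cv2
from cell import status, eyes, finish_job, manip
from scipy.spatial.transform import Rotation as R
def cal(c):
    k=eyes.get_calibration(c); A=np.array(k["attitude"],float)
    Rm=A if A.shape==(3,3) else R.from_quat(A).as_matrix()
    return np.array(k["camera_matrix"]),np.array(k["origin"]),Rm
def ray(c,px,z,K=None):
    M,o,Rm=K or cal(c); d=Rm@np.linalg.inv(M)@[px[0],px[1],1]
    return o+d*(z-o[2])/d[2]
def proj(c,p,K=None):
    M,o,Rm=K or cal(c); q=M@(Rm.T@(np.array(p)-o)); return q[:2]/q[2]
def save(im,n): cv2.imwrite("pics/"+n,im[:,:,::-1])
E
python3 - <<'E'
from h import *
print(manip.pinch_z, status.get_state()["ee_pos"],status.get_state()["ee_rot"],eyes.get_calibration("top"))
names="orange_tray grey_tray brown_dropper green_dropper dark_bottle blue_cap_bottle marker_mid red_cap_bottle blender".split()
for c in ["top","scene"]:
    im=eyes.grab_frame(c); save(im,c+"0.png")
    for n in names:
        z=0.008 if n=="marker_mid" else 0
        print(c,n,[(round(d["score"],2),np.round(d["at"]).tolist(),np.round(ray(c,d["at"],z)[:2],3).tolist()) for d in eyes.landmark_of(n,c)])
E
```

```text
pics
0.0188 [0.24397477 0.52003258 0.20461438] [ 2.17620060e-01  9.76033129e-01 -8.69546277e-04 -2.90246986e-04] {'camera_matrix': array([[414.55251461,   0.        , 273.13275312],
       [  0.        , 414.55251461, 211.80373599],
       [  0.        ,   0.        ,   1.        ]]), 'origin': array([0.29168559, 0.03882532, 1.1105531 ]), 'attitude': array([ 0.70923467, -0.69987152,  0.06803122, -0.05037646])}
top orange_tray [(0.83, [236.0, 183.0], [0.559, 0.116])]
top grey_tray [(0.56, [131.0, 198.0], [0.512, 0.398])]
top brown_dropper [(0.44, [218.0, 178.0], [0.572, 0.164])]
top green_dropper [(0.64, [411.0, 173.0], [0.596, -0.371]), (0.53, [383.0, 182.0], [0.569, -0.291])]
top dark_bottle [(0.72, [369.0, 233.0], [0.425, -0.248])]
top blue_cap_bottle [(0.84, [297.0, 223.0], [0.449, -0.053]), (0.61, [285.0, 256.0], [0.362, -0.02])]
top marker_mid [(0.81, [416.0, 238.0], [0.413, -0.374])]
top red_cap_bottle [(0.61, [331.0, 232.0], [0.426, -0.146])]
top blender []
scene orange_tray [(0.59, [298.0, 206.0], [0.566, 0.111])]
scene grey_tray [(0.62, [240.0, 180.0], [0.493, 0.367])]
scene brown_dropper [(0.68, [292.0, 245.0], [0.446, -0.071]), (0.6, [286.0, 201.0], [0.555, 0.159])]
scene green_dropper [(0.65, [392.0, 280.0], [0.565, -0.295]), (0.63, [428.0, 296.0], [0.596, -0.372])]
scene dark_bottle [(0.9, [326.0, 284.0], [0.43, -0.241])]
scene blue_cap_bottle [(0.92, [291.0, 242.0], [0.448, -0.057]), (0.91, [254.0, 243.0], [0.366, -0.021])]
scene marker_mid [(0.8, [359.0, 319.0], [0.419, -0.37]), (0.27, [297.0, 207.0], [0.553, 0.091])]
scene red_cap_bottle [(0.79, [298.0, 264.0], [0.416, -0.15]), (0.24, [295.0, 210.0], [0.545, 0.091])]
scene blender []
```

```bash
python3 - <<'E'
import cv2
a=cv2.imread("pics/top0.png"); cv2.imwrite("pics/t1.png",cv2.resize(a[110:310,60:480],(798,380),interpolation=3))
b=cv2.imread("pics/scene0.png"); cv2.imwrite("pics/s1.png",cv2.resize(b[120:380,170:480],(715,600),interpolation=3))
E
```

```text
(no output)
```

View pics/t1.png

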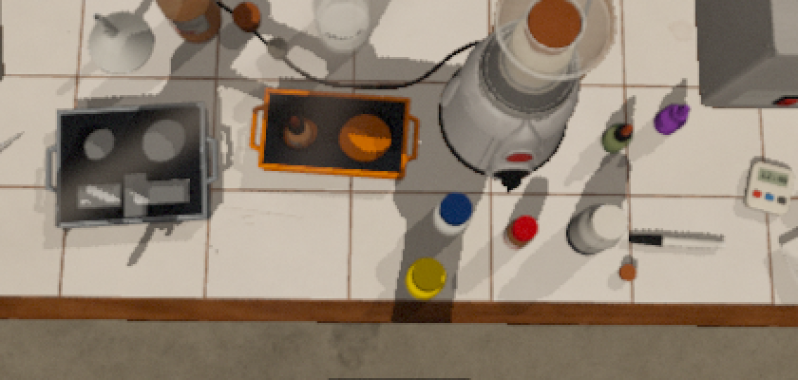

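View pics/s1.png

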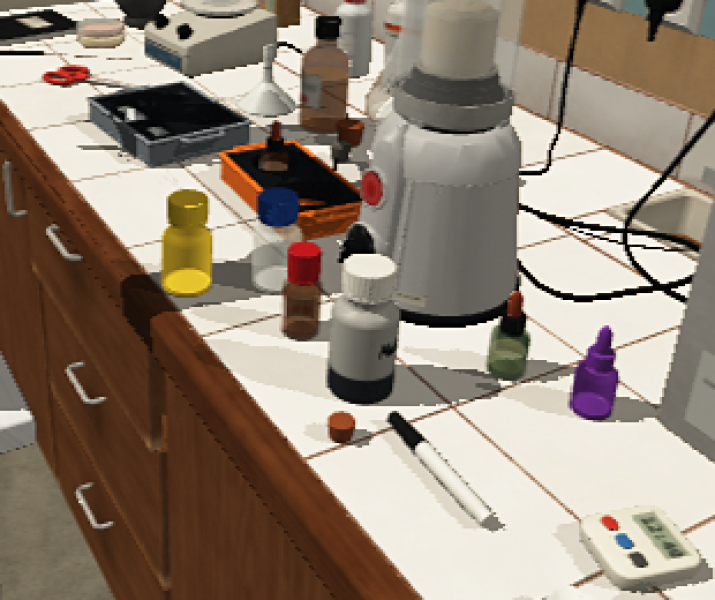

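The top crop shows (left to right) the grey tray at (135,165) and the orange tray at (335,132), with the brown dropper in its left hole. The blender is at (515,115).

- **Dropper look-alikes:** the green one with the orange bulb at crop (617,137), full picture (383,182), fits. The all-purple one at (672,120), full (411,173), is the look-alike.
- **Blue-cap look-alikes:** the clear bottle with a blue cap at (455,210), full (297,223), fits. The yellow one at (427,278), full (285,256), is the look-alike.

The enlarged scene crop agrees: green at (508,345) and purple at (595,375), blue cap at (278,240) and yellow at (187,240). Next I move over the grey tray for a wrist look.

Emit:
drive_tool(
  targets=[
    [2, -2, 2, 0.11],
    [2, -2, 2, 0.11],
    [2, -2, 2, 0.11],
    [2, -2, 2, 0.11],
    [2, -2, 2, 0],
    [2, -1, 1, 0],
    [2, -1, 1, 0],
    [2, 0, 0, 0],
    [0, 0, 0, 0],
    [0, 0, 0, 0],
  ],
  gripper=9.4,
)

```text
time_s: 1.83
ee_pos: [0.4046, 0.4003, 0.325]
ee_rot: [0.0, 1.0, -0.0, -0.001]
contact_force: [0.3, 0.2, -0.5]
grip_width: 0.0941
gripper_force: 0.0
```

```bash
python3 - <<'E'
from h import *
s=status.get_state(); print(s["time_s"],s["ee_pos"],s["ee_rot"],s["qpos"])
K=cal("wrist"); im=eyes.grab_frame("wrist"); save(im,"w1.png"); print(K[1],K[2])
for n in ["orange_tray","grey_tray","brown_dropper"]:
    print(n,[(round(d["score"],2),np.round(d["at"]).tolist(),np.round(ray("wrist",d["at"],0,K)[:2],3).tolist()) for d in eyes.landmark_of(n,"wrist")])
E
```

```text
1.8333 [0.40461263 0.40028677 0.32501502] [ 1.14105539e-04  9.99999803e-01 -1.14557014e-04 -6.05708974e-04] [ 6.57398849e-01  2.26404999e-01  1.28448489e+00  5.60052988e-04
  1.63180163e+00 -9.13135428e-01]
[0.33984758 0.40126983 0.50512495] [[ 3.24802807e-04  9.73357623e-01  2.29292023e-01]
 [ 9.99999710e-01 -1.58181102e-04 -7.45058329e-04]
 [-6.88938539e-04  2.29292199e-01 -9.73357392e-01]]
orange_tray [(0.56, [96.0, 270.0], [0.566, 0.117])]
grey_tray [(0.72, [268.0, 239.0], [0.514, 0.391])]
brown_dropper [(0.84, [123.0, 270.0], [0.565, 0.159])]
```

View pics/w1.png

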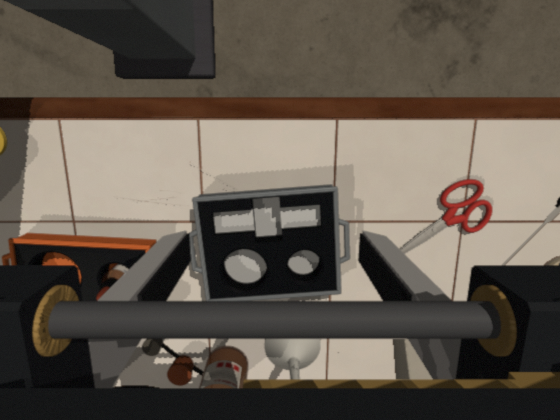

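The wrist view shows the grey tray with its large hole at (245,267), small hole at (304,262) and groove at (267,217). The orange tray is at the left, partly hidden by a finger. I'll fit the tray poses from the pale floors, and go over the orange tray for a look.

```bash
cat >> h.py <<'E'
from scipy.optimize import differential_evolution
T={"grey":dict(c=[(.035,.05,.025),(.035,-.04,.0335)],r=[(-.041,0,.017,.078,.022),(-.041,0,.033,.02,.004)]),
   "orange":dict(c=[(0,.05,.025),(0,-.042,.0375)],r=[])}
def tmask(t,p,K,shape=(420,560),S=8):
    a=p[2]; W=lambda xy,z: np.array([proj("",(p[0]+x*np.cos(a)-y*np.sin(a),p[1]+x*np.sin(a)+y*np.cos(a),z),K) for x,y in xy])
    def poly(xy,z):
        m=np.zeros(shape,np.uint8); cv2.fillPoly(m,[np.round(W(xy,z)*S).astype(np.int32)],1,shift=3); return m
    th=np.linspace(0,2*np.pi,40); m=np.zeros(shape,np.uint8)
    for x,y,r in t["c"]:
        xy=np.c_[x+r*np.cos(th),y+r*np.sin(th)]; m|=poly(xy,.004)&poly(xy,.030)
    for x,y,hx,hy,z in t["r"]:
        xy=[(x-hx,y-hy),(x+hx,y-hy),(x+hx,y+hy),(x-hx,y+hy)]; m|=poly(xy,z)&poly(xy,.032)
    return m
def fit(name,p0,bright,K,valid=None,only=None):
    t=T[name]
    if only is not None: t=dict(c=[t["c"][i] for i in only],r=[])
    v=np.ones(bright.shape,bool) if valid is None else valid
    ker=np.ones((9,9),np.uint8)
    def cost(q):
        m=tmask(t,q,K,bright.shape); ring=(cv2.dilate(m,ker)>0)&(m==0)&v; m=(m>0)&v
        return ring.sum()**0*(bright[ring].sum()-bright[m].sum())/m.sum() if m.sum() else 9
    r=differential_evolution(cost,[(p0[0]-.03,p0[0]+.03),(p0[1]-.03,p0[1]+.03),(p0[2]-.12,p0[2]+.12)],seed=0,popsize=12,maxiter=60,tol=1e-6)
    return r.x,r.fun
E
python3 - <<'E'
from h import *
K=cal("wrist"); im=cv2.imread("pics/w1.png"); b=(cv2.cvtColor(im,cv2.COLOR_BGR2GRAY)>75).astype(float)
p,f=fit("grey",(.51,.39,.0),b,K); print(p,f)
m=tmask(T["grey"],p,K); c,_=cv2.findContours(m,0,1); cv2.drawContours(im,c,-1,(0,0,255),1)
cv2.imwrite("pics/w1f.png",cv2.resize(im[170:320,170:370],(800,600)))
E
```

```text
[0.51354202 0.393617   0.07911585] -0.8544061302681992
```

View pics/w1f.png

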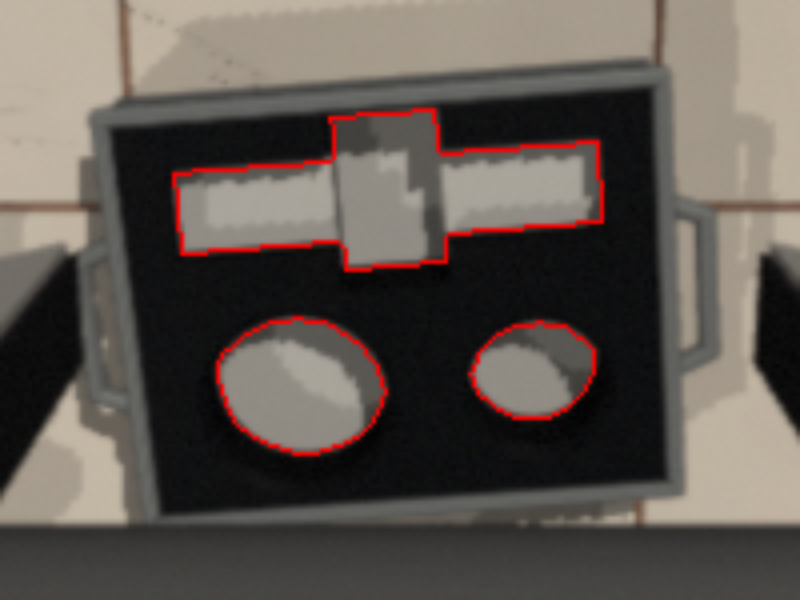

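Emit:
drive_tool(
  targets=[
    [0.5, -3.5, 0, 0],
    [0.5, -3.5, 0, 0],
    [0.5, -3.5, 0, 0],
    [0.5, -3.5, 0, 0],
    [0.5, -3.5, 0, 0],
    [0.5, -3.5, 0, 0],
    [0, -2, 0, 0],
    [0, 0, 0, 0],
    [0, 0, 0, 0],
  ],
)

```text
time_s: 2.78
ee_pos: [0.4337, 0.1707, 0.3257]
ee_rot: [-0.0, 1.0, 0.001, 0.0]
contact_force: [0.3, 1.1, 0.3]
grip_width: 0.0939
gripper_force: 0.0
```

```bash
python3 - <<'E'
from h import *
s=status.get_state(); print(s["time_s"],s["ee_pos"])
K=cal("wrist"); im=eyes.grab_frame("wrist"); save(im,"w2.png")
np.savez("k2.npz",*K)
for n in ["orange_tray","grey_tray","brown_dropper"]:
    print(n,[(round(d["score"],2),np.round(d["at"]).tolist(),np.round(ray("wrist",d["at"],.004 if n[0]=="b" else 0,K)[:2],3).tolist()) for d in eyes.landmark_of(n,"wrist")])
E
```

```text
2.7833 [0.43369737 0.17068188 0.325715  ]
orange_tray [(0.73, [239.0, 253.0], [0.567, 0.117])]
grey_tray [(0.83, [418.0, 223.0], [0.518, 0.395])]
brown_dropper [(0.78, [269.0, 251.0], [0.562, 0.164]), (0.5, [62.0, 160.0], [0.42, -0.14])]
```

View pics/w2.png

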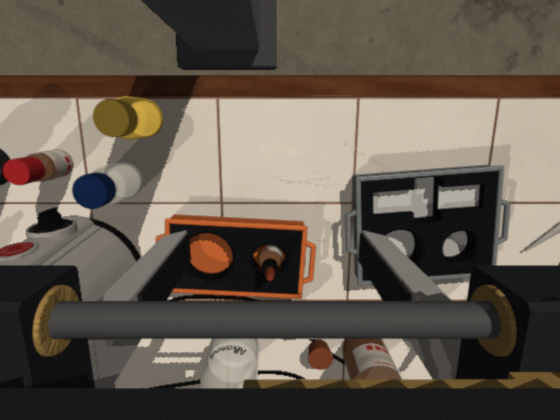

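The grey tray overlay matches its cut-outs exactly: tray at (0.5135, 0.3936), yaw 0.079. The second wrist view shows the brown dropper at (269,255) in the orange tray, whose large hole is free at (210,252). The blue cap is at (95,188), yellow at (125,118) and red at (30,168). Next I fit bottle positions from silhouettes.

```bash
cat >> h.py <<'E'
P={"dropper":[(0,.0185),(.042,.0185),(.049,.012),(.062,.012),(.0621,.007),(.086,.005)],
 "dark_bottle":[(0,.0305),(.095,.0305),(.105,.023),(.126,.023)],"blue_cap_bottle":[(0,.027),(.072,.027),(.083,.0215),(.104,.0215)]}
from scipy.optimize import minimize
def sil(prof,p,z0,K):
    th=np.linspace(0,2*np.pi,24); m=np.zeros((420,560),np.uint8)
    R_=[np.array([proj("",(p[0]+r*np.cos(a),p[1]+r*np.sin(a),z0+z),K) for a in th]) for z,r in prof]
    for a,b in zip(R_,R_[1:]):
        cv2.fillConvexPoly(m,cv2.convexHull(np.round(np.r_[a,b]*8).astype(np.int32)),1,shift=3)
    return m>0
def bfit(prof,p0,z0,K,reg):
    x0,x1=np.where(reg.any(0))[0][[0,-1]]; 
    f=lambda p:1-(lambda m:(m&reg).sum()/max((m|reg).sum(),1))(sil(prof,p,z0,K))
    r=minimize(f,p0,method="Nelder-Mead",options=dict(initial_simplex=np.array(p0)+[[0,0],[.012,0],[0,.012]],xatol=2e-4))
    return np.round(r.x,4),round(1-r.fun,2)
E
python3 - <<'E'
from h import *
jobs=[("wrist","brown_dropper",(.563,.164),.004),("wrist","blue_cap_bottle",(.448,-.055),0),("top","brown_dropper",(.565,.164),.004),
("top","green_dropper",(.567,-.293),0),("top","dark_bottle",(.427,-.245),0),("top","blue_cap_bottle",(.448,-.055),0),
("scene","brown_dropper",(.565,.164),.004),("scene","green_dropper",(.567,-.293),0),("scene","dark_bottle",(.427,-.245),0),("scene","blue_cap_bottle",(.448,-.055),0)]
seen=set()
for c,n,p0,z0 in jobs:
    K=cal(c)
    if c not in seen: eyes.grab_frame(c); seen.add(c)
    pr=P["dropper" if "drop" in n else n]
    best=None
    for d in eyes.cut_out(n,c):
        r=d["region"]
        if (r&sil(pr,p0,z0,K)).sum()>0.3*r.sum():
            print(c,n,round(d["score"],2),r.sum(),bfit(pr,p0,z0,K,r))
for d in eyes.cut_out("marker_mid","scene")[:1]:
    pass
eyes.grab_frame("top"); K=cal("top")
for d in eyes.cut_out("marker_mid","top")[:1]:
    ys,xs=np.where(d["region"]); w=np.array([ray("",(x,y),.008,K)[:2] for x,y in zip(xs,ys)]).astype(np.float32)
    print("marker",cv2.minAreaRect(w*1000))
E
```

```text
wrist brown_dropper 0.84 695 (array([0.5674, 0.1647]), np.float64(0.88))
wrist blue_cap_bottle 0.88 2427 (array([ 0.4481, -0.0504]), np.float64(0.92))
top green_dropper 0.61 198 (array([ 0.5654, -0.2912]), np.float64(0.8))
top dark_bottle 0.56 678 (array([ 0.4276, -0.2472]), np.float64(0.93))
top blue_cap_bottle 0.81 352 (array([ 0.4451, -0.0527]), np.float64(0.78))
scene brown_dropper 0.53 213 (array([0.5869, 0.209 ]), np.float64(0.73))
scene green_dropper 0.58 538 (array([ 0.562 , -0.2895]), np.float64(0.91))
scene dark_bottle 0.72 1737 (array([ 0.4263, -0.2464]), np.float64(0.93))
scene blue_cap_bottle 0.66 749 (array([ 0.4458, -0.0496]), np.float64(0.75))
marker ((417.9757385253906, -373.80596923828125), (130.42213439941406, 16.976449966430664), 86.55964660644531)
```

Emit:
drive_tool(
  targets=[
    [3.3, -0.2, -2, 0],
    [3.3, -0.2, -2, 0],
    [3.3, -0.2, -2, 0],
    [3.3, 0, -2, 0],
    [0, 0, -4, 0],
    [0, 0, -4, 0],
    [0, 0, -4, 0],
    [0, 0, -3, 0],
    [0, 0, -2, 0],
    [0, 0, -2, 0],
    [0, 0, 0, 0],
    [0, 0, 0, 0],
  ],
  gripper=6,
)

```text
time_s: 4.78
ee_pos: [0.5657, 0.1644, 0.0547]
ee_rot: [-0.001, 1.0, -0.0, -0.001]
contact_force: [0.2, 0.3, 0.8]
grip_width: 0.0605
gripper_force: 0.0
```

```bash
python3 - <<'E'
from h import *
save(eyes.grab_frame("wrist")[150:420,100:460],"w3.png"); print(status.get_state()["ee_pos"])
E
```

```text
[0.56688687 0.16462954 0.05601761]
```

View pics/w3.png

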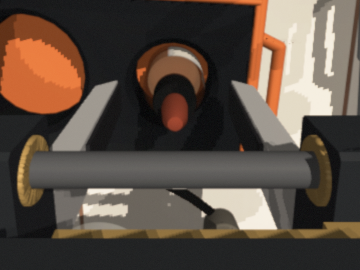

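The bulb, at (172,113) in the crop, is centred between the fingers. I close and lift.

Emit:
drive_tool(
  targets=[
    [0, 0, 0, 0],
    [0, 0, 0, 0],
    [0, 0, 0, 0],
    [0, 0, 0, 0],
    [0, 0, 0, 0],
    [0, 0, 0, 0],
    [0, 0, 0.5, 0],
    [0, 0, 1, 0],
    [0, 0, 2, 0],
    [0, 0, 3, 0],
    [0, 0, 3, 0],
    [0, 0, 0, 0],
  ],
  gripper=1.5,
  newtons=15,
)

```text
time_s: 5.83
ee_pos: [0.5705, 0.1653, 0.1576]
ee_rot: [-0.001, 1.0, 0.001, 0.006]
contact_force: [1.4, 0.3, 0.0]
grip_width: 0.022
gripper_force: 15.0
```

```bash
python3 - <<'E'
from h import *
s=status.get_state(); print(s["ee_pos"],s["grip_width"],s["gripper_force"])
K=cal("wrist");im=eyes.grab_frame("wrist"); save(im,"w4.png"); save(im[120:420,80:480],"w4c.png")
hsv=cv2.cvtColor(im,cv2.COLOR_RGB2HSV)
E
```

```text
[0.57046834 0.16531171 0.15756846] 0.021968970191790196 14.968702506812406
```

View pics/w4c.png

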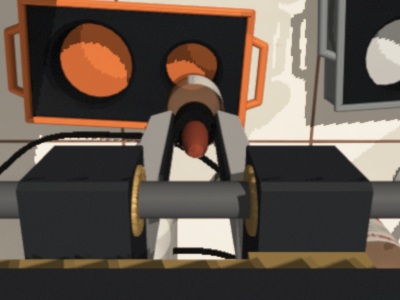

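```bash
python3 - <<'E'
from h import *
K=cal("wrist");im=cv2.imread("pics/w4.png")
print("bulb",ray("",(277,274),.19,K), ray("",(277,274),.185,K))
h=cv2.cvtColor(im,cv2.COLOR_BGR2HSV); b=((h[...,1]>120)&(h[...,2]>70)).astype(float)
v=np.ones(b.shape,bool); v[190:,235:312]=False
p,f=fit("orange",(.566,.117,-.05),b,K,v); print(p,f)
eyes.grab_frame("wrist")
for d in eyes.cut_out("brown_dropper","wrist")[:2]:
    print(d["score"],d["bbox"],bfit(P["dropper"],(.57,.165),.1066,K,d["region"]))
E
```

```text
bulb [0.57070339 0.16717685 0.19      ] [0.5730679  0.16723052 0.185     ]
[ 0.56100845  0.11348727 -0.06146526] -0.9789592335149352
0.62 [273.6, 232.8, 64.5, 87.3] (array([0.5662, 0.1663]), np.float64(0.84))
```

Emit:
drive_tool(
  targets=[
    [-0.4, 3, 0, 0],
    [-0.4, 4, 0, 0],
    [-0.4, 4, 0, 0],
    [-0.4, 4, 0, 0],
    [-0.4, 4, 0, 0],
    [-0.2, 4, 0, 0],
    [0, 3, 0, 0],
    [0, 2, 0, 0],
    [0, 0, 0, 0],
    [0, 0, 0, 0],
    [0, 0, 0, 0],
  ],
)

```text
time_s: 6.9
ee_pos: [0.5435, 0.4431, 0.1488]
ee_rot: [-0.001, 1.0, -0.001, -0.001]
contact_force: [0.2, 0.2, -0.8]
grip_width: 0.0221
gripper_force: 15.0
```

```bash
python3 - <<'E'
from h import *
s=status.get_state(); print(s["ee_pos"],s["ee_rot"],s["grip_width"])
K=cal("wrist");im=eyes.grab_frame("wrist")
e=s["ee_pos"]
for d in eyes.cut_out("brown_dropper","wrist")[:2]:
    print(d["score"],bfit(P["dropper"],(e[0],e[1]),e[2]-.051,K,d["region"]))
E
```

```text
[0.54353875 0.44314354 0.14882332] [-5.95307602e-04  9.99998048e-01 -1.35823649e-03 -1.30541337e-03] 0.022081797053617267
0.83 (array([0.5422, 0.4439]), np.float64(0.87))
```

Emit:
drive_tool(
  targets=[
    [0.2, 0.2, -2, 0],
    [0, 0, -2, 0],
    [0, 0, -2, 0],
    [0, 0, -1, 0],
    [0, 0, -1, 0],
    [0, 0, -0.5, 0],
    [0, 0, -0.4, 0],
    [0, 0, -0.3, 0],
    [0, 0, 0, 0],
    [0, 0, 0, 0],
  ],
)

```text
time_s: 7.83
ee_pos: [0.5466, 0.4468, 0.0591]
ee_rot: [-0.001, 1.0, 0.0, 0.0]
contact_force: [1.0, 0.4, -0.6]
grip_width: 0.0221
gripper_force: 15.0
```

Emit:
drive_tool(
  targets=[
    [0, 0, -0.2, 0],
    [0, 0, -0.2, 0],
    [0, 0, 0, 0],
    [0, 0, 0, 0],
  ],
)

```text
time_s: 8.17
ee_pos: [0.5469, 0.4468, 0.0557]
ee_rot: [-0.001, 1.0, 0.0, 0.001]
contact_force: [-0.4, -0.6, 5.2]
grip_width: 0.0221
gripper_force: 15.1
```

Emit:
drive_tool(
  targets=[
    [0, 0, 0, 0],
    [0, 0, 0, 0],
    [0, 0, 0, 0],
    [0, 0, 2, 0],
    [0, 0, 4, 0],
    [0, 0, 4, 0],
    [0, 0, 4, 0],
    [0, 0, 4, 0],
    [0, 0, 4, 0],
    [0, 0, 0, 0],
    [0, 0, 0, 0],
  ],
  gripper=6,
)

```text
time_s: 9.08
ee_pos: [0.5473, 0.4474, 0.2776]
ee_rot: [-0.001, 1.0, 0.002, 0.003]
contact_force: [-0.6, -0.1, -1.2]
grip_width: 0.0598
gripper_force: 0.0
```

```bash
python3 - <<'E'
from h import *
s=status.get_state(); print(s["ee_pos"])
im=eyes.grab_frame("wrist");save(im[120:420,100:500],"w5.png")
E
```

```text
[0.54734556 0.44737795 0.27761214]
```

View pics/w5.png

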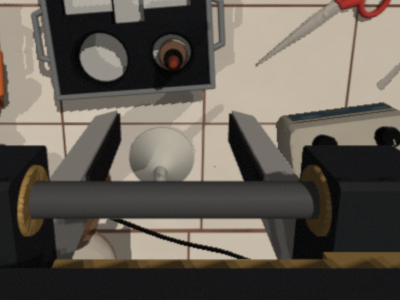

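Brown is seated in the grey small hole, at crop (172,55). Next is the green dropper. I swing round in front of the blender and turn so that the camera side faces away from it.

Emit:
drive_tool(
  targets=[
    [-3, -3, 0, -0.12],
    [-3, -3.5, 0, -0.12],
    [-3, -3.5, 0, -0.12],
    [-3, -3.5, 0, -0.12],
    [-3, -3.5, 0, -0.12],
    [-3, -3.5, 0, -0.12],
    [0, -3.5, 0, -0.12],
    [0, -3.5, 0, -0.12],
    [0, -3.5, 0, -0.12],
    [0, -3.5, 0, -0.12],
    [0, -3.5, 0, -0.12],
    [0, -3.5, 0, -0.12],
  ],
)

```text
time_s: 10.13
ee_pos: [0.3793, 0.0476, 0.2722]
ee_rot: [0.661, 0.75, -0.001, -0.002]
contact_force: [0.2, 0.3, -0.8]
grip_width: 0.0603
gripper_force: 0.0
```

Emit:
drive_tool(
  targets=[
    [0, -3, 0, -0.12],
    [0, -3, 0, -0.12],
    [0, -3, 0, -0.12],
    [0, -3, 0, -0.12],
    [0, -3, 0, -0.12],
    [0, -3, 0, -0.12],
    [0, -3, 0, -0.12],
    [0, -3, 0, -0.12],
    [0, -3, 0, -0.12],
    [0, 0, 0, -0.12],
    [0, 0, 0, -0.12],
    [0, 0, 0, -0.12],
  ],
)

```text
time_s: 11.13
ee_pos: [0.38, -0.2209, 0.2716]
ee_rot: [0.992, 0.127, -0.002, -0.002]
contact_force: [-0.7, 0.9, -0.4]
grip_width: 0.0602
gripper_force: 0.0
```

Emit:
drive_tool(
  targets=[
    [0, -0.6, 0, -0.12],
    [0, -0.6, 0, -0.12],
    [0, -0.6, 0, -0.12],
    [0, -0.6, 0, -0.12],
    [0, -0.6, 0, -0.12],
    [0, -0.6, 0, -0.12],
    [0, -0.6, 0, -0.12],
    [0, -0.6, 0, -0.12],
    [0, 0, 0, -0.12],
    [0, 0, 0, -0.12],
    [0, 0, 0, -0.12],
    [0, 0, 0, -0.12],
  ],
)

```text
time_s: 12.13
ee_pos: [0.3802, -0.2681, 0.2718]
ee_rot: [0.83, -0.558, -0.003, -0.0]
contact_force: [0.2, -0.9, 0.0]
grip_width: 0.0598
gripper_force: 0.0
```

Emit:
drive_tool(
  targets=[
    [0, 0, 0, -0.12],
    [0, 0, 0, -0.12],
    [2, 0, 0, 0],
    [2, 0, 0, 0],
    [2, 0, 0, 0],
    [2, 0, 0, 0],
    [0, 0, 0, 0],
    [0, 0, 0, 0],
  ],
)

```text
time_s: 12.8
ee_pos: [0.4606, -0.2683, 0.2718]
ee_rot: [0.76, -0.65, -0.003, 0.0]
contact_force: [0.3, 0.0, 0.2]
grip_width: 0.0603
gripper_force: 0.0
```

```bash
python3 - <<'E'
from h import *
s=status.get_state(); print(s["time_s"],s["ee_pos"],s["qpos"]); y=R.from_quat(s["ee_rot"]).as_matrix()[:,1]; print("yaw",np.arctan2(y[1],y[0]))
K=cal("wrist"); print(K[1]); im=eyes.grab_frame("wrist"); save(im,"w6.png")
for d in eyes.cut_out("green_dropper","wrist"):
    q=ray("",(d["bbox"][0],d["bbox"][1]),.03,K)[:2]
    c=im[d["region"]].mean(0); print(round(d["score"],2),d["bbox"],c.round(),bfit(P["dropper"],q,0,K,d["region"]))
E
```

```text
12.8 [ 0.46055343 -0.26828085  0.27179237] [-6.57725892e-01  1.84855005e-01  1.46543985e+00 -4.32502281e-04
  1.49702319e+00  2.32920321e+00]
yaw -2.9868877835145384
[ 0.47331299 -0.33374163  0.45156166]
0.98 [195.9, 147.2, 37.1, 32.4] [71. 65. 49.] (array([ 0.5629, -0.2886]), np.float64(0.93))
0.88 [176.7, 77.7, 42.0, 37.2] [84. 46. 93.] (array([ 0.5916, -0.3672]), np.float64(0.93))
```

View pics/w6.png

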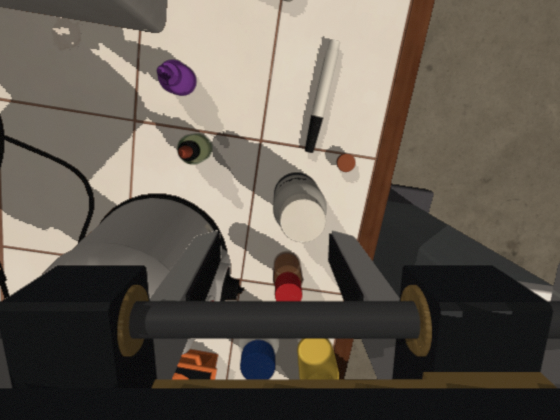

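Green is at (195,147) and the purple look-alike at (177,78), so green is clear. I also measure the blender's edge, the dark bottle and the marker from this view.

```bash
python3 - <<'E'
from h import *
K=cal("wrist")
for px in [(155,196),(222,240),(95,232)]: print(ray("",px,.0,K)[:2])
d=eyes.cut_out("dark_bottle","wrist")[0]; print(bfit(P["dark_bottle"],(.427,-.247),0,K,d["region"]))
d=eyes.cut_out("marker_mid","wrist")[0]; ys,xs=np.where(d["region"]); w=np.array([ray("",(x,y),.008,K)[:2] for x,y in zip(xs,ys)]).astype(np.float32)
print("marker",cv2.minAreaRect(w*1000),cv2.boxPoints(cv2.minAreaRect(w*1000)))
E
```

```text
[ 0.61575643 -0.21417512]
[ 0.51843187 -0.16532921]
[ 0.6945178  -0.15021158]
(array([ 0.4282, -0.246 ]), np.float64(0.95))
marker ((417.26226806640625, -373.533203125), (135.82113647460938, 15.585789680480957), 86.46439361572266) [[ 405.29623 -440.83392]
 [ 420.8524  -441.7951 ]
 [ 429.2283  -306.23248]
 [ 413.67215 -305.2713 ]]
```

Emit:
drive_tool(
  targets=[
    [2, -1, 0, 0],
    [3, -1, 0, 0],
    [3, 0, -1, 0],
    [2.2, 0, -3, 0],
    [0, 0, -4, 0],
    [0, 0, -4, 0],
    [0, 0, -4, 0],
    [0, 0, -3, 0],
    [0, 0, -2, 0],
    [0, 0, -1, 0],
    [0, 0, 0, 0],
    [0, 0, 0, 0],
  ],
)

```text
time_s: 14.0
ee_pos: [0.5633, -0.2896, 0.0552]
ee_rot: [0.759, -0.651, 0.0, 0.0]
contact_force: [-0.5, -0.9, -0.7]
grip_width: 0.0603
gripper_force: 0.0
```

```bash
python3 - <<'E'
from h import *
s=status.get_state(); print(s["ee_pos"])
K=cal("wrist"); im=eyes.grab_frame("wrist")
for d in eyes.cut_out("green_dropper","wrist")[:2]:
    print(d["score"],d["bbox"],bfit(P["dropper"],(.563,-.2886),0,K,d["region"]))
E
```

```text
[ 0.56331821 -0.28955732  0.05519868]
0.79 [246.8, 95.3, 67.7, 67.5] (array([ 0.563 , -0.2886]), np.float64(0.0))
0.63 [276.0, 234.6, 63.8, 81.1] (array([ 0.5645, -0.2892]), np.float64(0.94))
```

Emit:
drive_tool(
  targets=[
    [0, 0, -0.3, 0],
    [0, 0, 0, 0],
    [0, 0, 0, 0],
    [0, 0, 0, 0],
    [0, 0, 0, 0],
    [0, 0, 0, 0],
    [0, 0, 0, 0],
    [0, 0, 1, 0],
    [0, 0, 2, 0],
    [0, 0, 3, 0],
    [0, 0, 4, 0],
    [0, 0, 4, 0],
  ],
  gripper=1.5,
)

```text
time_s: 15.1
ee_pos: [0.5625, -0.2886, 0.1927]
ee_rot: [0.759, -0.651, -0.001, 0.0]
contact_force: [1.2, -1.1, -1.4]
grip_width: 0.022
gripper_force: 15.0
```

Emit:
drive_tool(
  targets=[
    [-2, 0, 3, 0],
    [-3, 0, 3, 0],
    [-3, 0, 2, 0.06],
    [-3.5, 0, 0, 0.12],
    [-3.5, 0, 0, 0.12],
    [-3.5, 0, 0, 0.12],
    [-1.5, 1, 0, 0.12],
    [0, 2, 0, 0.12],
    [0, 3, 0, 0.12],
    [0, 3, 0, 0.12],
    [0, 3, 0, 0.12],
    [0, 3, 0, 0.12],
  ],
)

```text
time_s: 16.1
ee_pos: [0.3633, -0.1378, 0.2716]
ee_rot: [0.991, -0.136, 0.0, 0.0]
contact_force: [0.6, -0.4, -1.0]
grip_width: 0.0224
gripper_force: 15.0
```

Emit:
drive_tool(
  targets=[
    [0, 3.5, 0, 0.1],
    [0, 3.5, 0, 0.1],
    [0, 3.5, 0, 0.08],
    [0, 3.5, 0, 0],
    [0, 3.5, 0, 0],
    [0, 3.5, 0, 0],
    [0, 3.5, 0, 0],
    [0, 3, 0, 0],
    [0, 2.5, 0, 0],
    [0, 0, 0, 0],
    [0, 0, 0, 0],
  ],
)

```text
time_s: 17.02
ee_pos: [0.3634, 0.1616, 0.2713]
ee_rot: [1.0, 0.003, 0.0, 0.0]
contact_force: [1.2, -0.4, -1.1]
grip_width: 0.022
gripper_force: 15.0
```

```bash
python3 - <<'E'
from h import *
s=status.get_state(); print(s["time_s"],s["ee_pos"],s["qpos"],s["grip_width"]); y=R.from_quat(s["ee_rot"]).as_matrix()[:,1]; print("yaw",np.arctan2(y[1],y[0]))
E
```

```text
17.0167 [0.36340473 0.16157962 0.27134315] [ 2.43646925e-01 -3.29964128e-02  1.70946567e+00 -6.74219822e-04
  1.46500742e+00  1.80840694e+00] 0.021963589540551928
yaw -1.5646889421721701
```

Emit:
drive_tool(
  targets=[
    [3, 0, 0, 0],
    [4, 0, -2, 0],
    [4, 0, -3, 0],
    [4, 0, -3, 0],
    [3.5, 0.2, -3, 0],
    [1.5, 0, -1, 0],
    [0, 0, 0, 0],
    [0, 0, 0, 0],
    [0, 0, 0, 0],
  ],
)

```text
time_s: 17.77
ee_pos: [0.5438, 0.1616, 0.1662]
ee_rot: [1.0, 0.001, 0.0, 0.0]
contact_force: [-0.3, 0.2, -0.6]
grip_width: 0.0225
gripper_force: 15.0
```

```bash
python3 - <<'E'
from h import *
s=status.get_state(); print(s["ee_pos"]); e=s["ee_pos"]
K=cal("wrist"); im=eyes.grab_frame("wrist"); save(im,"w7.png")
d=eyes.cut_out("green_dropper","wrist")[0]; print(d["score"],d["bbox"],bfit(P["dropper"],e[:2],e[2]-.052,K,d["region"]))
h=cv2.cvtColor(im,cv2.COLOR_RGB2HSV); b=((h[...,1]>120)&(h[...,2]>70)).astype(float)
v=~(cv2.dilate(d["region"].astype(np.uint8),np.ones((7,7)))>0)
print(fit("orange",(.561,.1135,-.06),b,K,v))
E
```

```text
[0.54378542 0.16164825 0.16620748]Traceback (most recent call last):
  File "<stdin>", line 4, in <module>
IndexError: list index out of range
```

View pics/w7.png

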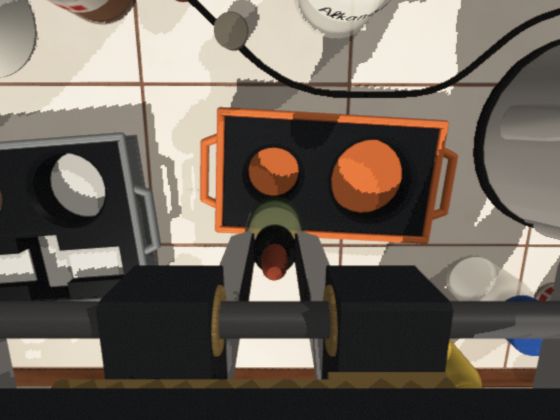

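The bottle hangs upright at (275,230). Both orange holes are clear, the small at (274,170) and the large at (367,175). I fit the tray pose from this view.

```bash
python3 - <<'E'
from h import *
K=cal("wrist"); im=cv2.imread("pics/w7.png"); h=cv2.cvtColor(im,cv2.COLOR_BGR2HSV); b=((h[...,1]>120)&(h[...,2]>70)).astype(float)
v=np.ones(b.shape,bool); v[196:]=False; v[196:225,320:]=True
print(fit("orange",(.561,.1135,-.06),b,K,v))
reg=np.zeros(b.shape,bool); e=status.get_state()["ee_pos"]
print("bulb tip ray", ray("",(274,270),e[2]+.034,K), "body left/right mid", ray("",(274,215),e[2]-.03,K))
E
```

```text
(array([ 0.56370347,  0.11405785, -0.05539868]), np.float64(-0.9839635381498987))
bulb tip ray [0.54621284 0.16323686 0.20096467] body left/right mid [0.55535646 0.16326262 0.13696467]
```

Emit:
drive_tool(
  targets=[
    [2.1, 0.1, 0, 0],
    [0, 0, -1, 0],
    [0, 0, -2, 0],
    [0, 0, -2, 0],
    [0, 0, -2, 0],
    [0, 0, -1.5, 0],
    [0, 0, -1, 0],
    [0, 0, -0.5, 0],
    [0, 0, -0.3, 0],
    [0, 0, -0.2, 0],
    [0, 0, 0, 0],
    [0, 0, 0, 0],
  ],
)

```text
time_s: 18.87
ee_pos: [0.5659, 0.1638, 0.061]
ee_rot: [1.0, 0.001, 0.001, -0.0]
contact_force: [-0.1, 0.7, -0.7]
grip_width: 0.0222
gripper_force: 15.0
```

Emit:
drive_tool(
  targets=[
    [0, 0, -0.2, 0],
    [0, 0, -0.2, 0],
    [0, 0, -0.1, 0],
    [0, 0, 0, 0],
    [0, 0, 0, 0],
  ],
)

```text
time_s: 19.28
ee_pos: [0.5656, 0.1637, 0.0556]
ee_rot: [1.0, 0.001, 0.0, 0.0]
contact_force: [-0.1, -0.5, 1.6]
grip_width: 0.0224
gripper_force: 15.0
```

Emit:
drive_tool(
  targets=[
    [0, 0, 0, 0],
    [0, 0, 0, 0],
    [0, 0, 0, 0],
    [0, 0, 2, 0],
    [0, 0, 4, 0],
    [0, 0, 4, 0],
    [0, 0, 4, 0],
    [-1, 0, 4, 0],
    [-3, -1, 3, 0],
    [-4, -1, 0, 0],
    [-4, -2, 0, 0],
    [-3, -3, 0, 0],
  ],
  gripper=6,
)

```text
time_s: 20.28
ee_pos: [0.4174, 0.0969, 0.2643]
ee_rot: [1.0, 0.003, 0.0, -0.001]
contact_force: [0.5, -2.3, 0.4]
grip_width: 0.0601
gripper_force: 0.0
```

Emit:
drive_tool(
  targets=[
    [0, -4, 0, 0],
    [0, -4, 0, 0],
    [0, -4, 0, 0],
    [0, -4, 0, 0],
    [0, -4, 0, 0],
    [0, -4, 0, 0],
    [0, -4, 0, 0],
    [0, -3, 0, 0],
    [0, -3, 0, 0],
    [0, 0, 0, 0],
    [0, 0, 0, 0],
  ],
  gripper=7.5,
)

```text
time_s: 21.2
ee_pos: [0.4196, -0.2449, 0.2633]
ee_rot: [1.0, -0.0, -0.0, -0.001]
contact_force: [-0.1, 0.6, -0.3]
grip_width: 0.0749
gripper_force: 0.0
```

```bash
python3 - <<'E'
from h import *
s=status.get_state(); print(s["time_s"],s["ee_pos"])
K=cal("wrist"); im=eyes.grab_frame("wrist"); save(im,"w8.png")
for n in ["dark_bottle","blue_cap_bottle"]:
  for d in eyes.cut_out(n,"wrist"):
    q=ray("",d["bbox"][:2],.06,K)[:2]; print(n,d["score"],d["bbox"],bfit(P[n],q,0,K,d["region"]))
im=eyes.grab_frame("top"); K=cal("top")
for d in eyes.cut_out("green_dropper","top"): print("green",d["score"],bfit(P["dropper"],(.565,.163),.004,K,d["region"]))
E
```

```text
21.2 [ 0.41964534 -0.24491401  0.26331753]
dark_bottle 0.52 [33.8, 58.0, 65.5, 107.4] (array([0.5401, 0.034 ]), np.float64(0.64))
blue_cap_bottle 0.67 [85.7, 233.8, 82.5, 64.1] (array([ 0.3621, -0.0167]), np.float64(0.93))
blue_cap_bottle 0.6 [103.2, 160.6, 87.9, 52.9] (array([ 0.4492, -0.0526]), np.float64(0.94))
green 0.5 (array([0.565, 0.163]), np.float64(0.0))
```

Emit:
drive_tool(
  targets=[
    [0.8, -0.2, -2, 0],
    [0, 0, -4, 0],
    [0, 0, -4, 0],
    [0, 0, -2, 0],
    [0, 0, -2, 0],
    [0, 0, -1, 0],
    [0, 0, -0.5, 0],
    [0, 0, 0, 0],
    [0, 0, 0, 0],
  ],
)

```text
time_s: 22.2
ee_pos: [0.4287, -0.2461, 0.1099]
ee_rot: [1.0, 0.002, 0.001, 0.001]
contact_force: [0.3, 0.1, -0.6]
grip_width: 0.0748
gripper_force: 0.0
```

Emit:
drive_tool(
  targets=[
    [0, 0, 0, 0],
    [0, 0, 0, 0],
    [0, 0, 0, 0],
    [0, 0, 0, 0],
    [0, 0, 0, 0],
    [0, 0, 0, 0],
    [0, 0, 0, 0],
    [0, 0, 0, 0],
  ],
  gripper=3.5,
  newtons=25,
)

```text
time_s: 22.87
ee_pos: [0.4282, -0.2462, 0.1093]
ee_rot: [1.0, 0.001, 0.0, 0.0]
contact_force: [0.4, -1.0, 3.6]
grip_width: 0.0456
gripper_force: 25.0
```

Emit:
drive_tool(
  targets=[
    [0, 0, 0.5, 0],
    [0, 0, 1.5, 0],
    [0, 0, 3, 0],
    [0, 0, 4, 0],
    [0, 0, 4, 0],
    [-1, 0, 4, 0],
    [-1, 1, 1.5, 0],
    [-1, 2, 0, 0],
    [0, 3, 0, 0],
    [0, 3, 0, 0],
    [0, 3, 0, 0],
    [0, 3, 0, 0],
  ],
)

```text
time_s: 23.87
ee_pos: [0.3971, -0.0945, 0.2936]
ee_rot: [1.0, 0.001, -0.0, -0.0]
contact_force: [0.5, 0.5, -2.6]
grip_width: 0.0455
gripper_force: 25.0
```

Emit:
drive_tool(
  targets=[
    [0, 3, 0, 0],
    [0, 3, 0, 0],
    [0, 3, 0, 0],
    [0, 3, 0, 0],
    [0, 2.5, 0, 0],
    [1, 2, 0, 0],
    [2, 1.5, 0, 0],
    [3, 0, 0, 0],
    [3, 0, 0, 0],
    [2, 0, 0, 0],
    [0, 0, 0, 0],
    [0, 0, 0, 0],
  ],
)

```text
time_s: 24.87
ee_pos: [0.5079, 0.0841, 0.2927]
ee_rot: [1.0, 0.001, -0.002, 0.0]
contact_force: [-0.8, 0.4, -1.5]
grip_width: 0.0457
gripper_force: 25.0
```

```bash
python3 - <<'E'
from h import *
s=status.get_state(); e=s["ee_pos"];print(s["time_s"],e,s["grip_width"])
K=cal("wrist"); im=eyes.grab_frame("wrist"); save(im,"w9.png")
h=cv2.cvtColor(im,cv2.COLOR_RGB2HSV); b=((h[...,1]>120)&(h[...,2]>70)).astype(float)
for d in eyes.cut_out("dark_bottle","wrist"): print(d["score"],d["bbox"],bfit(P["dark_bottle"],e[:2],e[2]-.109,K,d["region"]))
for d in eyes.cut_out("green_dropper","wrist"): print("green",d["score"],d["bbox"],bfit(P["dropper"],(.565,.163),.004,K,d["region"]))
E
```

```text
24.8667 [0.50789291 0.08411102 0.29272245] 0.045668663205405885
0.68 [275.4, 231.7, 97.5, 126.4] (array([0.5108, 0.0852]), np.float64(0.9))
green 0.86 [213.2, 129.0, 36.6, 28.6] (array([0.5662, 0.1626]), np.float64(0.92))
```

View pics/w9.png

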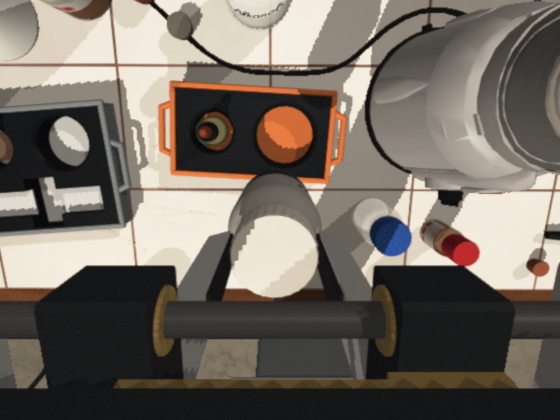

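Green sits in its hole at (213,130). The dark bottle is held at (275,230), and its target hole is at (285,135).

Emit:
drive_tool(
  targets=[
    [3, -0.8, 0, 0],
    [2.1, -0.5, 0, 0],
    [0, 0, -2, 0],
    [0, 0, -3, 0],
    [0, 0, -3, 0],
    [0, 0, -3, 0],
    [0, 0, -2, 0],
    [0, 0, -1, 0],
    [0, 0, 0, 0],
    [0, 0, 0, 0],
  ],
)

```text
time_s: 25.85
ee_pos: [0.5589, 0.0711, 0.1547]
ee_rot: [1.0, 0.001, 0.0, 0.0]
contact_force: [0.5, -0.8, -1.8]
grip_width: 0.0458
gripper_force: 25.0
```

Emit:
drive_tool(
  targets=[
    [0, 0, -1, 0],
    [0, 0, -1, 0],
    [0, 0, -0.8, 0],
    [0, 0, -0.5, 0],
    [0, 0, -0.3, 0],
    [0, 0, -0.2, 0],
    [0, 0, -0.2, 0],
    [0, 0, 0, 0],
    [0, 0, 0, 0],
  ],
)

```text
time_s: 26.6
ee_pos: [0.5592, 0.0711, 0.1141]
ee_rot: [1.0, 0.001, 0.0, 0.0]
contact_force: [0.5, -0.1, -1.7]
grip_width: 0.0459
gripper_force: 25.0
```

Emit:
drive_tool(
  targets=[
    [0, 0, -0.15, 0],
    [0, 0, -0.1, 0],
    [0, 0, 0, 0],
    [0, 0, 0, 0],
  ],
)

```text
time_s: 26.93
ee_pos: [0.5598, 0.071, 0.1135]
ee_rot: [1.0, 0.001, 0.001, 0.0]
contact_force: [-1.0, -0.9, 7.2]
grip_width: 0.0457
gripper_force: 25.0
```

Emit:
drive_tool(
  targets=[
    [0, 0, 0, 0],
    [0, 0, 0, 0],
    [0, 0, 0, 0],
    [0, 0, 0, 0],
    [0, 0, 2, 0],
    [0, 0, 4, 0],
    [0, 0, 4, 0],
    [0, 0, 4, 0],
    [-2, 0, 3, 0],
    [-4, 0, 0, 0],
    [-4, 0, 0, 0.06],
    [-4, 0, 0, 0.12],
  ],
  gripper=7,
)

```text
time_s: 27.93
ee_pos: [0.4178, 0.071, 0.2815]
ee_rot: [0.996, 0.093, 0.0, 0.0]
contact_force: [0.8, 0.3, 0.2]
grip_width: 0.0699
gripper_force: 0.0
```

Emit:
drive_tool(
  targets=[
    [-3, 0, 0, 0.12],
    [0, 0, 0, 0.12],
    [0, 0, 0, 0.12],
    [0, 0, 0, 0.12],
    [0, 0, 0, 0.12],
    [0, 0, 0, 0.12],
    [0, -1, 0, 0.12],
    [0, -1, 0, 0.12],
    [0, -2, 0, 0.12],
    [0, -2, 0, 0.12],
    [0, -3, 0, 0.12],
    [0, -3, 0, 0.12],
  ],
  gripper=6.5,
)

```text
time_s: 28.93
ee_pos: [0.3889, -0.0457, 0.2813]
ee_rot: [0.692, 0.722, 0.0, 0.0]
contact_force: [0.3, -0.7, -0.2]
grip_width: 0.065
gripper_force: 0.0
```

Emit:
drive_tool(
  targets=[
    [0, 0, 0, 0.12],
    [0, 0, 0, 0.12],
    [0, 0, 0, 0.12],
    [0, 0, 0, 0.12],
    [0, 0, 0, 0.12],
    [0, 0, 0, 0.12],
    [0, 0, 0, 0.12],
    [0, 0, 0, 0.12],
    [0, 0, 0, 0.12],
    [0, 0, 0, 0],
    [0, 0, 0, 0],
  ],
)

```text
time_s: 29.85
ee_pos: [0.389, -0.0449, 0.2813]
ee_rot: [0.227, 0.974, 0.0, -0.0]
contact_force: [0.1, 0.3, -0.1]
grip_width: 0.0648
gripper_force: 0.0
```

```bash
python3 - <<'E'
from h import *
s=status.get_state(); e=s["ee_pos"];print(s["time_s"],e,s["grip_width"]); y=R.from_quat(s["ee_rot"]).as_matrix()[:,1]; print("yaw",np.arctan2(y[1],y[0]))
K=cal("wrist"); im=eyes.grab_frame("wrist"); save(im,"w10.png")
for d in eyes.cut_out("blue_cap_bottle","wrist"):
    q=ray("",d["bbox"][:2],.05,K)[:2]; print(d["score"],d["bbox"],bfit(P["blue_cap_bottle"],q,0,K,d["region"]))
E
```

```text
29.85 [ 0.3890169  -0.04493381  0.28129076] 0.06484475180402953
yaw 1.1130957867887454
0.97 [289.9, 227.1, 43.6, 61.0] (array([ 0.4474, -0.0501]), np.float64(0.91))
0.59 [288.0, 147.6, 43.3, 47.3] (array([ 0.3603, -0.0143]), np.float64(0.94))
0.15 [541.8, 133.1, 36.3, 110.1] (array([0.4681, 0.312 ]), np.float64(0.58))
```

View pics/w10.png

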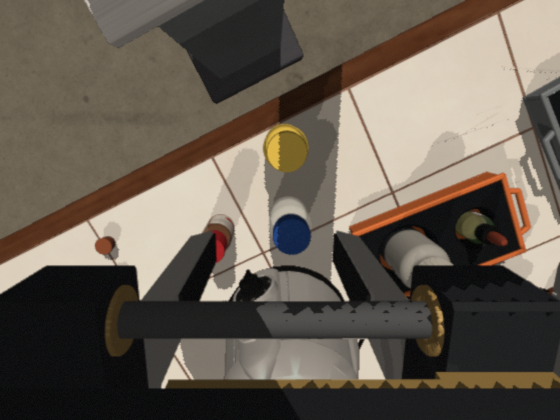

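The orange tray holds both its bottles, upright. Blue is at (290,227) and the yellow look-alike at (288,148). I go down on blue.

Emit:
drive_tool(
  targets=[
    [3, -0.3, 0, 0],
    [2.9, -0.3, 0, 0],
    [0, 0, -3, 0],
    [0, 0, -4, 0],
    [0, 0, -4, 0],
    [0, 0, -3, 0],
    [0, 0, -2, 0],
    [0, 0, -2, 0],
    [0, 0, -1, 0],
    [0, 0, -0.4, 0],
    [0, 0, 0, 0],
    [0, 0, 0, 0],
  ],
)

```text
time_s: 30.95
ee_pos: [0.4486, -0.0511, 0.0878]
ee_rot: [0.226, 0.974, 0.0, 0.0]
contact_force: [0.3, 1.1, 0.8]
grip_width: 0.0651
gripper_force: 0.0
```

Emit:
drive_tool(
  targets=[
    [0, 0, 0, 0],
    [0, 0, 0, 0],
    [0, 0, 0, 0],
    [0, 0, 0, 0],
    [0, 0, 0, 0],
    [0, 0, 0, 0],
    [0, 0, 0, 0],
    [0, 0, 0, 0],
  ],
  gripper=3.2,
)

```text
time_s: 31.62
ee_pos: [0.4485, -0.0511, 0.0879]
ee_rot: [0.225, 0.974, -0.0, 0.001]
contact_force: [0.6, -0.2, 5.7]
grip_width: 0.0419
gripper_force: 25.0
```

Emit:
drive_tool(
  targets=[
    [0, 0, 0.5, 0],
    [0, 0, 1.5, 0],
    [0, 0, 3, 0],
    [0, 0, 4, 0],
    [-0.5, 0.5, 4, 0],
    [-1, 1.5, 4, 0],
    [-1, 2.5, 0, 0],
    [0, 3, 0, 0],
    [0, 3.5, 0, 0],
    [0, 3.5, 0, 0],
    [0, 3.5, 0, 0],
    [0, 3.5, 0, 0],
  ],
)

```text
time_s: 32.62
ee_pos: [0.4227, 0.1648, 0.2552]
ee_rot: [0.225, 0.974, -0.0, -0.0]
contact_force: [1.2, 0.4, -1.2]
grip_width: 0.042
gripper_force: 25.0
```

Emit:
drive_tool(
  targets=[
    [0, 3.5, 0, 0],
    [0.5, 3.5, 0, 0],
    [1, 3.5, 0, 0],
    [2, 3, 0, 0],
    [2, 2.5, 0, 0],
    [2, 2, 0, 0],
    [2, 1, 0, 0],
    [1, 0, 0, 0],
    [0, 0, 0, 0],
    [0, 0, 0, 0],
    [0, 0, 0, 0],
  ],
)

```text
time_s: 33.53
ee_pos: [0.5274, 0.3521, 0.2554]
ee_rot: [0.226, 0.974, -0.0, -0.001]
contact_force: [0.8, -0.7, -1.6]
grip_width: 0.042
gripper_force: 25.0
```

```bash
python3 - <<'E'
from h import *
s=status.get_state(); e=s["ee_pos"];print(s["time_s"],e,s["grip_width"])
K=cal("wrist"); im=eyes.grab_frame("wrist"); save(im,"w11.png")
for d in eyes.cut_out("blue_cap_bottle","wrist"):
    print(d["score"],d["bbox"],bfit(P["blue_cap_bottle"],e[:2],e[2]-.0878,K,d["region"]))
E
```

```text
33.5333 [0.52737504 0.35213648 0.25540613] 0.04197998507755114
0.77 [272.8, 235.3, 81.8, 115.2] (array([0.5265, 0.3543]), np.float64(0.91))
```

Emit:
drive_tool(
  targets=[
    [2.5, 0.3, 0, 0],
    [0, 0, -2, 0],
    [0, 0, -3, 0],
    [0, 0, -3, 0],
    [0, 0, -3, 0],
    [0, 0, -2, 0],
    [0, 0, -1, 0],
    [0, 0, -1, 0],
    [0, 0, -0.5, 0],
    [0, 0, -0.4, 0],
    [0, 0, 0, 0],
    [0, 0, 0, 0],
  ],
)

```text
time_s: 34.63
ee_pos: [0.5542, 0.3566, 0.0974]
ee_rot: [0.225, 0.974, 0.001, 0.001]
contact_force: [0.2, -0.2, -0.7]
grip_width: 0.0416
gripper_force: 25.0
```

Emit:
drive_tool(
  targets=[
    [0, 0, -0.2, 0],
    [0, 0, -0.2, 0],
    [0, 0, 0, 0],
    [0, 0, 0, 0],
  ],
)

```text
time_s: 34.97
ee_pos: [0.5536, 0.3563, 0.0925]
ee_rot: [0.225, 0.974, 0.0, 0.0]
contact_force: [0.3, 0.2, -0.5]
grip_width: 0.042
gripper_force: 25.0
```

Emit:
drive_tool(
  targets=[
    [0, 0, -0.15, 0],
    [0, 0, -0.1, 0],
    [0, 0, 0, 0],
    [0, 0, 0, 0],
  ],
)

```text
time_s: 35.3
ee_pos: [0.554, 0.3563, 0.092]
ee_rot: [0.225, 0.974, 0.0, 0.001]
contact_force: [-2.1, -1.1, 7.6]
grip_width: 0.0418
gripper_force: 25.0
```

Emit:
drive_tool(
  targets=[
    [0, 0, 0, 0],
    [0, 0, 0, 0],
    [0, 0, 0, 0],
    [0, 0, 2, 0],
    [0, 0, 4, 0],
    [0, 0, 4, 0],
    [0, 0, 4, 0],
    [-2, 0, 3, 0],
    [-3.5, -1, 0, 0],
    [-4, -1, 0, -0.06],
    [-3, -3, 0, -0.1],
    [-2, -3.5, 0, -0.1],
  ],
  gripper=6.5,
)

```text
time_s: 36.3
ee_pos: [0.406, 0.2721, 0.2596]
ee_rot: [0.35, 0.937, 0.0, -0.001]
contact_force: [0.9, -1.2, -0.4]
grip_width: 0.0648
gripper_force: 0.0
```

Emit:
drive_tool(
  targets=[
    [-2, -3.5, 0, -0.1],
    [0, -4, 0, -0.1],
    [0, -4, 0, -0.1],
    [0, -4, 0, -0.1],
    [0, -4, 0, -0.1],
    [0, -4, 0, -0.1],
    [0, -4, 0, -0.1],
    [0, -4, 0, -0.1],
    [0, -4, 0, -0.1],
    [0, -4, 0, 0],
    [0, -4, 0, 0],
    [0, -4, 0, 0],
  ],
  gripper=4.5,
)

```text
time_s: 37.3
ee_pos: [0.3886, -0.2052, 0.2599]
ee_rot: [0.723, 0.691, 0.0, 0.0]
contact_force: [1.1, -0.5, 0.7]
grip_width: 0.0451
gripper_force: 0.0
```

Emit:
drive_tool(
  targets=[
    [0, -4, 0, 0],
    [0, -4, 0, 0],
    [0, -3, 0, 0],
    [0, -3, 0, 0],
    [0, -2, 0, 0],
    [0, 0, 0, 0],
    [0, 0, 0, 0],
  ],
)

```text
time_s: 37.88
ee_pos: [0.3889, -0.3636, 0.2591]
ee_rot: [0.723, 0.691, 0.0, -0.001]
contact_force: [-0.7, 0.7, 0.3]
grip_width: 0.0454
gripper_force: 0.0
```

```bash
python3 - <<'E'
from h import *
s=status.get_state(); e=s["ee_pos"];print(s["time_s"],e,s["grip_width"]); y=R.from_quat(s["ee_rot"]).as_matrix()[:,1]; print("yaw",np.arctan2(y[1],y[0]))
K=cal("wrist"); im=eyes.grab_frame("wrist"); save(im,"w12.png")
for d in eyes.cut_out("marker_mid","wrist")[:2]:
    ys,xs=np.where(d["region"]); w=np.array([ray("",(x,y),.008,K)[:2] for x,y in zip(xs,ys)]).astype(np.float32); print(d["score"],cv2.minAreaRect(w*1000))
for d in eyes.landmark_of("marker_mid","wrist")[:2]: print(d["score"],ray("",d["at"],.008,K))
E
```

```text
37.8833 [ 0.38885958 -0.36364052  0.25906846] 0.04537341371133035
yaw -0.045609826679891316
0.57 ((418.9692077636719, -372.7138366699219), (136.52044677734375, 17.421518325805664), 86.71309661865234)
0.96 [ 0.42418822 -0.37715762  0.008     ]
```

Emit:
drive_tool(
  targets=[
    [3, -0.9, -2, -0.01],
    [0, 0, -4, 0],
    [0, 0, -4, 0],
    [0, 0, -4, 0],
    [0, 0, -4, 0],
    [0, 0, -3, 0],
    [0, 0, -2, 0],
    [0, 0, -1, 0],
    [0, 0, -0.7, 0],
    [0, 0, 0, 0],
    [0, 0, 0, 0],
  ],
)

```text
time_s: 38.95
ee_pos: [0.4199, -0.3725, 0.014]
ee_rot: [0.726, 0.688, 0.0, 0.001]
contact_force: [0.3, 0.4, 0.5]
grip_width: 0.0449
gripper_force: 0.0
```

Emit:
drive_tool(
  targets=[
    [0, 0, -0.5, 0],
    [0, 0, -0.4, 0],
    [0, 0, -0.2, 0],
    [0, 0, 0, 0],
    [0, 0, 0, 0],
  ],
)

```text
time_s: 39.37
ee_pos: [0.4191, -0.3723, 0.002]
ee_rot: [0.726, 0.688, 0.0, 0.0]
contact_force: [-0.4, -0.0, -0.1]
grip_width: 0.0452
gripper_force: 0.0
```

Emit:
drive_tool(
  targets=[
    [0, 0, 0, 0],
    [0, 0, 0, 0],
    [0, 0, 0, 0],
    [0, 0, 0, 0],
    [0, 0, 0, 0],
    [0, 0, 0, 0],
    [0, 0, 0, 0],
  ],
  gripper=0.8,
  newtons=10,
)

```text
time_s: 39.95
ee_pos: [0.4191, -0.3722, 0.002]
ee_rot: [0.726, 0.688, -0.0, 0.0]
contact_force: [-0.6, 0.1, 0.2]
grip_width: 0.0154
gripper_force: 10.0
```

Emit:
drive_tool(
  targets=[
    [0, 0, 1, 0],
    [0, 0, 3, 0],
    [0, 0, 4, 0],
    [-1, 0, 4, 0],
    [-1, 0, 4, 0],
    [-1, 1, 4, 0],
    [-1, 2, 4, 0],
    [0, 3, 0, 0],
    [0, 3.5, 0, 0],
    [0, 4, 0, 0],
    [0, 4, 0, 0],
    [0, 4, 0, 0],
  ],
)

```text
time_s: 40.95
ee_pos: [0.3796, -0.1575, 0.2383]
ee_rot: [0.726, 0.687, 0.0, 0.001]
contact_force: [0.7, 1.0, 1.0]
grip_width: 0.0153
gripper_force: 10.0
```

Emit:
drive_tool(
  targets=[
    [0, 4, 0, 0.015],
    [0, 4, 0, 0.015],
    [0, 4, 0, 0.015],
    [0, 4, 0, 0.015],
    [0, 4, 0, 0.015],
    [0, 4, 0, 0.015],
    [0, 4, 0, 0.015],
    [0, 4, 0, 0.015],
    [0, 4, 0, 0.015],
    [0, 4, 0, 0],
    [0, 4, 0, 0],
    [1, 4, 0, 0],
  ],
)

```text
time_s: 41.95
ee_pos: [0.388, 0.3227, 0.2386]
ee_rot: [0.677, 0.736, 0.0, -0.0]
contact_force: [1.0, -0.4, 0.4]
grip_width: 0.0156
gripper_force: 10.0
```

Emit:
drive_tool(
  targets=[
    [2, 3, 0, 0],
    [2, 2.5, 0, 0],
    [2, 1, 0, 0],
    [1, 0, 0, 0],
    [0, 0, 0, 0],
    [0, 0, 0, 0],
    [0, 0, 0, 0],
  ],
)

```text
time_s: 42.53
ee_pos: [0.4591, 0.3845, 0.2379]
ee_rot: [0.678, 0.735, -0.001, -0.0]
contact_force: [0.0, 0.4, -0.1]
grip_width: 0.0154
gripper_force: 10.0
```

```bash
python3 - <<'E'
from h import *
s=status.get_state(); e=s["ee_pos"];print(s["time_s"],e,s["grip_width"]); y=R.from_quat(s["ee_rot"]).as_matrix()[:,1]; print("yaw",np.arctan2(y[1],y[0]))
K=cal("wrist"); im=eyes.grab_frame("wrist"); save(im,"w13.png")
for d in eyes.cut_out("marker_mid","wrist")[:2]:
    ys,xs=np.where(d["region"]); w=np.array([ray("",(x,y),e[2]+.006,K)[:2] for x,y in zip(xs,ys)]).astype(np.float32); print(d["score"],cv2.minAreaRect(w*1000))
E
```

```text
42.5333 [0.45910604 0.38451229 0.23790628] 0.015380610965605356
yaw 0.08024756331476225
0.65 ((461.0523681640625, 382.7709655761719), (15.843179702758789, 139.45233154296875), 4.043905735015869)
```

View pics/w13.png

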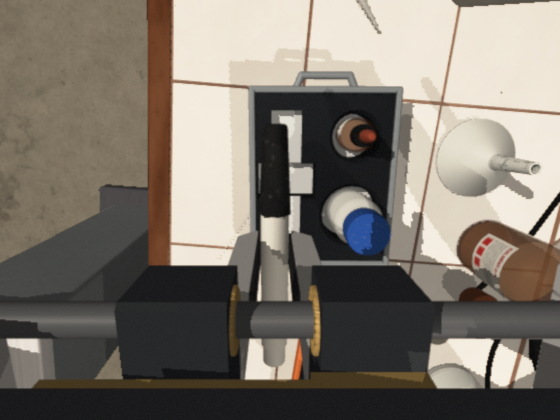

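Both bottles are seated in the grey tray, and the marker is held parallel to the groove. I lower it.

Emit:
drive_tool(
  targets=[
    [1.3, 0.7, -2, 0],
    [0, 0, -3, 0],
    [0, 0, -4, 0],
    [0, 0, -4, 0],
    [0, 0, -3, 0],
    [0, 0, -1, 0],
    [0, 0, 0, 0],
    [0, 0, 0, 0],
  ],
)

```text
time_s: 43.3
ee_pos: [0.4737, 0.393, 0.0688]
ee_rot: [0.678, 0.735, 0.001, 0.0]
contact_force: [-0.2, 0.5, 0.1]
grip_width: 0.0152
gripper_force: 10.0
```

Emit:
drive_tool(
  targets=[
    [-0.1, -0.1, -1, 0],
    [0, 0, -1, 0],
    [0, 0, -1, 0],
    [0, 0, -0.5, 0],
    [0, 0, -0.5, 0],
    [0, 0, -0.3, 0],
    [0, 0, 0, 0],
    [0, 0, 0, 0],
  ],
)

```text
time_s: 43.97
ee_pos: [0.4723, 0.3919, 0.0245]
ee_rot: [0.678, 0.735, 0.0, 0.0]
contact_force: [0.4, -0.4, 0.4]
grip_width: 0.0152
gripper_force: 10.0
```

Emit:
drive_tool(
  targets=[
    [0, 0, -0.05, 0],
    [0, 0, 0, 0],
    [0, 0, 0, 0],
  ],
)

```text
time_s: 44.22
ee_pos: [0.4723, 0.3919, 0.0242]
ee_rot: [0.678, 0.735, 0.0, 0.0]
contact_force: [-0.5, -0.6, -1.4]
grip_width: 0.0151
gripper_force: 10.0
```

Emit:
drive_tool(
  targets=[
    [0, 0, 0, 0],
    [0, 0, 0, 0],
    [0, 0, 0, 0],
    [0, 0, 0, 0],
    [0, 0, 1, 0],
    [0, 0, 2, 0],
    [0, 0, 3, 0],
    [0, 0, 4, 0],
    [-1, 0, 4, 0],
    [-2, -2, 4, 0],
    [-3, -4, 3, 0],
    [0, 0, 0, 0],
  ],
  gripper=2.8,
)

```text
time_s: 45.22
ee_pos: [0.4223, 0.3441, 0.2263]
ee_rot: [0.678, 0.735, 0.003, 0.002]
contact_force: [-1.1, -0.7, -0.5]
grip_width: 0.0279
gripper_force: 0.0
```

Emit:
drive_tool(
  targets=[
    [-3, -3, 0, 0],
    [-3, -3, 0, 0],
    [0, -3, 0, 0],
    [0, -3, 0, 0],
    [0, 0, 0, 0],
    [0, 0, 0, 0],
  ],
)

```text
time_s: 45.72
ee_pos: [0.3649, 0.2266, 0.22]
ee_rot: [0.679, 0.734, 0.001, 0.0]
contact_force: [0.7, 0.6, -0.7]
grip_width: 0.0279
gripper_force: 0.0
```

```bash
python3 - <<'E'
from h import *
s=status.get_state(); e=s["ee_pos"];print(s["time_s"],e)
a=eyes.grab_frame("wrist"); b=eyes.grab_frame("top")
c=eyes.grab_frame("scene")
A=cv2.resize(a,(400,300)); B=cv2.resize(b[130:300,80:440],(635,300))[:, :400]; C=cv2.resize(c[120:260,190:377],(400,300),interpolation=3); D=cv2.resize(b[150:250,90:223],(400,300),interpolation=3)
save(np.vstack([np.hstack([A,B]),np.hstack([C,D])]),"fin.png")
E
```

```text
45.7167 [0.36489499 0.22663091 0.2199891 ]
```

View pics/fin.png

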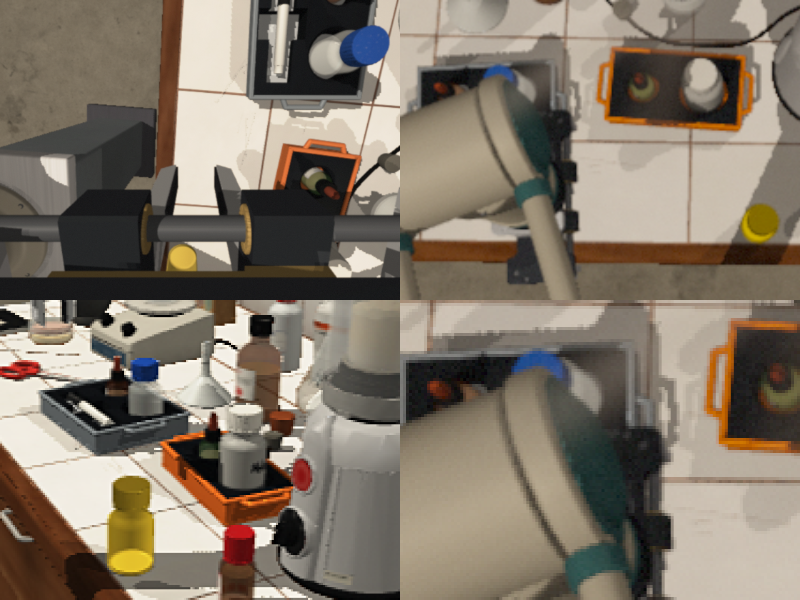

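All five sit upright in their cut-outs in the scene panel, and red and yellow are untouched. I do one numeric check of the marker, then hand in.

```bash
python3 - <<'E'
from h import *
eyes.grab_frame("scene"); K=cal("scene")
ok=False
for d in eyes.cut_out("marker_mid","scene")[:1]:
    ys,xs=np.where(d["region"]); w=np.array([ray("",(x,y),.030,K)[:2] for x,y in zip(xs,ys)]).astype(np.float32); print(d["score"],cv2.minAreaRect(w*1000))
    c=np.array(cv2.minAreaRect(w*1000)[0]); ok=np.linalg.norm(c-[472.6,390.4])<12
for n in ["red_cap_bottle"]: print([ (d["score"],ray("",d["at"],0,K)[:2]) for d in eyes.landmark_of(n,"scene")][:1])
print(ok)
if ok: print(finish_job())
E
```

```text
0.55 ((469.93634033203125, 388.1310119628906), (27.636075973510742, 145.27438354492188), 3.4374923706054688)
[(0.62, array([ 0.40509455, -0.15413481]))]
True
the job is handed in; nothing more can be done
None
```

I made up both kits and handed the job in at about 46 s of the 144 s allowed: all five items look seated in their cut-outs and upright in the final pictures, and the red-capped bottle still stands in its place.

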